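# Load the take-up spool and hold the winder's recessed reset

## Robot

A 7-joint arm with a two-finger parallel gripper is mounted at the origin on the work surface. World frame = base frame: x ahead of the robot, y to its left, z up, the work surface at z = 0. Lengths are in m, angles in rad, forces in N, time in s.
With the tool pointing down it reaches from about 0.425 to 0.95 m from the base axis. Payload 16.7 kg.
Tool frame: the origin (TCP) lies between the finger pads; the fingertips stand env.tcp_to_tips ahead of it and the grasp point (between the pads) lies 2 mm behind it (env.tcp_to_tips is the distance from the TCP to the fingertips, in m); z points along the fingers, x is the direction in which the jaws open and shut, and the axes are right-handed (so a half turn about z gives the same grasp; the last joint's range is limited). The gripper opens to 94 mm and grips with 3 to 60 N. Pads are 16 mm wide; open, the fingers measure 119 mm over their backs; the gripper's body (75 mm by 177 mm) begins 78 mm behind the grasp point.
Start: joints at [-1.308, 0.426, 0.074, 1.606, -0.034, 1.111, -0.067], TCP at [0.271, 0.618, 0.222] pointing down, gripper open.
Joint ranges: [-2.85, 2.85], [-0.5, 2.14], [-1.23, 1.37], [0.21, 2.46], [-1.02, 4.16], [0.16, 2.05], [-2.73, 2.73]. Speed limits (rad/s): [1.89, 1.89, 2.39, 2.39, 3.01, 3.01, 3.01].

## Interface

Orientations are given as a unit quaternion [x, y, z, w].
In Python, from bench import sense, imaging, job, search_frame, outline_of, pinpoint, env gives the robot as it stands. The module is installed in compiled form; this text tells all that it offers.
- The arm moves only by the tool arm_command, never from a script. Its argument "increments" is a list of rows, each a list of 7 numbers: the turn, a rotation vector about the tool's x, y, z in degrees, then the shift along the tool's x, y, z in mm, then the opening, from 0 (shut) to 1 (fully open). A call has 1 to 12 rows; each row is the pose to reach, as a shift and turn from the pose commanded when the call began, along the tool's axes at that moment; what a row does not reach only later rows make up. A row lasts 1/10 s, in which the tool goes at most 50 mm and 8.59 degrees, less where a joint would pass 70% of its speed; a pose out of reach is approached as far as the arm can. A call with a gripper value outside its range is refused whole. The fingers move at their own pace and stop on an object; "squeeze" is the grip in N (left out, the last holds). Time passes only in rows, so rows that repeat a pose let the fingers close. It gives the time, the measured TCP pose, the force and the opening at its end, in the units of the state.
- sense(): the state, without advancing time (a new reading comes with each control period).
- imaging.get_image(name): name is "side" or "top"; returns the picture (384x512x3 uint8, blue, green, red); there is no depth.
- imaging.camera_model(name): a dict with "fx", "fy", "cx", "cy" (pixels), "eye" and "rotation" of the camera in the world. Camera axes: x right, y down, z forward; pixel columns grow to the right and rows downward; lengths in m; the calibration is good to about 2 mm. A picture is of the moment at which its call begins. camera_model takes no time and is no camera call.
- job.close_job(): hands the job in, once; it reports no verdict.
Trained networks look in the newest picture that a camera, given by its name, has taken for a name from the list of things; names that differ only in an ending like _2 or _b are one class to them, and where a whole thing is asked for, a point or a joint stands for the part that bears it (a point fixed in the world has none). Each returns a list of dicts, best first, with "conf" (0 to 1); they miss things now and then, are a little off and sometimes report something else, mostly with a low value. They report only what shows in the picture. A call takes as long as a camera call. They do not tell look-alikes from the thing itself.
- search_frame(camera, name): "point" ([x, y, z] in m, in world coordinates, good to about 4 mm: the middle of the surface that is visible of it).
- outline_of(camera, name): "pixels" (384x512 bool, what is visible of it).
- pinpoint(camera, name): "point" ([x, y, z] in m, in world coordinates, good to about 4 mm: a listed point, or the origin of a listed thing).
The state is a dict: "t": time; "q": joint angles; "joint_velocities": joint speeds; "joint_efforts": joint torques, N m; "tcp_pos": TCP position; "eef_rot": TCP orientation; "wrist_force": force on the tool from outside, world axes, zero at the start; "moment": the same for the moment, N m; "opening": opening from 0.0 (shut) to 1.0 (fully open).
Only numpy, scipy, OpenCV 4.12 (cv2) and the standard library are available. Lean on these libraries where they do the work, as an engineer would, in place of code of your own. Each camera call takes 0.05 s, during which the arm holds its last target. There are 200 camera calls.

## Task

Get the bench winder ready: set the empty white spool upright on its spindle, right down on the seat, and let go of it. Then take the thin steel stylus with the straight wooden handle from the tool block, reach it tip-first through the round hole in the winder's top and push the recessed reset button all the way down. Finish while still gripping the stylus and holding the button down; leave the ball punch, the mug and the jar where they are.

Things in the scene. Friction and masses are not known exactly. Their poses are not given: they have to be found in the camera images.
- spool_mid (a point): Centre (half-way up, on the axis) of the loose empty white plastic spool, 40 mm tall, 60 g. It stands upright on the bench: z is its axis (up). Two flanges 46 mm in diameter and 4 mm thick, at the bottom and top, on a 28 mm core; a 14 mm bore runs right through. Both ends are alike. It can be gripped from above across the flanges.
- winder: Bench winder: fixed grey case 150 mm (its x) by 240 mm (its y) by 55 mm tall, small dark counter window; origin at the centre of its underside, z up. Spool seat 70 mm along +y, hole with the reset button 70 mm along -y. A thin guide post with a 14 mm brass ball stands 62 mm along +x, its top 100 mm above the bench.
- winder_seat (a point): Centre of the top of the winder's round spool seat (48 mm disc), 59 mm above the bench. On it, at this point, stands the steel spindle: 10 mm in diameter, 46 mm tall, its last 8 mm tapering to a point. A seated spool has its centre 20 mm above this point. Axes as the winder's, z up.
- winder_aperture (a point): Centre of the mouth of the round hole in the winder's top, on the upper face of its steel rim (30 mm across, 59 mm above the bench). The hole goes straight down, 15 mm in diameter. Axes as the case's, z up. The reset button lies 22 mm down inside it.
- reset_button (a joint): How far the recessed reset button is pressed, in m: 0 is up, 0.006 is fully down. A white round cap 13.6 mm in diameter on a spring, its top 22 mm below the mouth of the hole when up and 28 mm when down; it needs about 1.6 N to start and 4 N to be fully down, and springs back when released.
- stylus_mid (a point): Centre of the handle of the loose stylus (about 40 g), on its axis. It stands upright in the tool block, tip down; z runs from tip to handle. Straight round wooden handle, 16 mm in diameter, 60 mm long (30 mm above and below this point); below it a 6 mm steel shaft, 48 mm long, tip 78 mm below this point. The handle's lower end rests on the block's top.
- stylus_tip (a point): Tip of the stylus's steel shaft, 78 mm from the handle's centre along -z of the stylus.
- block: Fixed light wooden tool block, 160 mm (its x) by 60 mm (its y) by 55 mm tall; origin at the centre of its underside. Two 9 mm holes right through, 45 mm either side of its middle along x: one holds the stylus, the other the ball punch, either way round.
- punch_ball (a point): Centre of the 24 mm steel ball on top of the ball punch (120 g), which stands in the other hole of the block, the ball's centre 85 mm above the bench. Bystander: leave alone.
- mug_mid (a point): Centre, half-way up, of a white ceramic mug 80 mm across and 90 mm tall. Bystander: leave alone.
- jar_mid (a point): Centre, half-way up, of a small closed jar 54 mm across and 60 mm tall. Bystander: leave alone.
Things that resemble listed ones, but are neither listed nor needed, are in the scene too. What is shaped like the part that bears spool_mid but black or blue is not meant. What is meant by the part that bears stylus_mid is not pink, and is the smaller of those in its own colour.

How it is judged:
On the way, in this order (a step that is already met when the one before it is completed fails the run):
1. the spool sits upright on the seat, over the spindle, and is let go (horizontal distance between spool_mid and winder_seat below 0.004 m and z of spool_mid in the frame of winder_seat between 0.0165 and 0.0235 m and angle between spool_mid's own z axis and vertical below 0.08 rad and contact force between spool and the fingers below 0.1 N), for 0.3 s.
2. the gripped stylus, through the hole, holds the reset button down (value of joint reset_button above 0.0045 m and contact force between stylus and reset_button above 1.5 N and contact force between the fingers and stylus above 1 N and horizontal distance between stylus_tip and winder_aperture below 0.008 m and z of stylus_tip in the frame of winder_aperture below -0.02 m), for 0.3 s.
At the end, for the whole second after the job is handed in: Spool on the seat: axis within 4 mm of the spindle, centre 20 mm above the seat within 3.5 mm, tilt under 0.08 rad, not touched by the fingers. Stylus gripped, tip at least 20 mm down the hole, holding the button at least 4.5 of its 6 mm down with at least 1.5 N (all of step 1 and all of step 2); the arm keeps its last pose, push and grip.
It fails at once if the ball punch was moved by more than 25 mm (distance of punch_ball from where it was at the start of the episode above 0.025 m).
It fails at once if the mug was moved by more than 25 mm (distance of mug_mid from where it was at the start of the episode above 0.025 m).
It fails at once if the jar was moved by more than 25 mm (distance of jar_mid from where it was at the start of the episode above 0.025 m).
It also fails if it takes over 59 s, if anything falls off the work surface, if the arm or the gripper's body presses on something with over 40 N, if the wrist force passes 120 N, or if a joint passes its speed limit or range.

## Working session

There is one attempt and no reset: what is moved stays moved. The work goes in short steps, Python scripts to look and compute and a tool call to move; the robot and the scene stay as the last step left them, time stands still between calls to the robot, and variables do not carry over. Pictures are saved under pics/ and viewed, about 8 in all and at most 12, crops included, and the job is handed in when it is done.

Besides the shell and the picture viewer there is one more tool, called by a JSON object that holds its "api" and its "payload". arm_command: Moves the arm, as the interface text tells. Its arguments: {"type":"object","properties":{"increments":{"type":"array"},"squeeze":{"type":"number"}},"required":["increments"]}

```bash
mkdir -p pics
python3 - <<'E'
from bench import *
import cv2,numpy as np
s=sense(); print(s['t'],s['tcp_pos'],s['eef_rot'],s['opening'],env.tcp_to_tips)
for c in("side","top"):
    cv2.imwrite(f"pics/{c}0.png",imaging.get_image(c))
    m=imaging.camera_model(c);print(c,{k:np.round(v,3).tolist() for k,v in m.items()})
    for n in("spool_mid","winder_seat","winder_aperture","winder","stylus_mid","block","punch_ball","mug_mid","jar_mid"):
        print(c,n,[(np.round(d['point'],4).tolist(),round(d['conf'],2)) for d in pinpoint(c,n)][:5])
E
```

```text
0.0 [0.27063643 0.61789988 0.22174821] [ 8.37008417e-01  5.47189606e-01 -5.32997751e-04  4.02113088e-04] 1.0013877956110193 0.017
side {'fx': 368.286, 'fy': 368.286, 'cx': 254.291, 'cy': 190.938, 'eye': [0.119, -0.561, 0.576], 'rotation': [0.835, -0.302, 0.15, -0.434]}
side spool_mid [([0.5376, -0.2811, 0.0215], 0.92), ([0.5131, -0.1981, 0.0196], 0.87), ([0.5543, -0.3654, 0.0179], 0.73)]
side winder_seat [([0.4861, 0.0827, 0.0608], 0.96)]
side winder_aperture [([0.5161, -0.0554, 0.06], 0.57)]
side winder [([0.5001, 0.0165, -0.0012], 0.97)]
side stylus_mid [([0.392, 0.3351, 0.1033], 0.58), ([0.5756, 0.299, 0.0828], 0.49), ([0.5077, 0.2199, 0.0768], 0.44), ([0.4899, 0.3162, 0.086], 0.4)]
side block [([0.5305, 0.3125, -0.0015], 0.84)]
side punch_ball [([0.5761, 0.3009, 0.0819], 0.54)]
side mug_mid [([0.7669, 0.1383, 0.0432], 0.8)]
side jar_mid [([0.7753, -0.1186, 0.0326], 0.6)]
top {'fx': 489.565, 'fy': 489.565, 'cx': 247.731, 'cy': 190.687, 'eye': [0.462, -0.021, 1.345], 'rotation': [0.709, -0.703, 0.033, -0.031]}
top spool_mid [([0.5147, -0.1972, 0.0211], 0.54), ([0.5536, -0.3755, 0.0164], 0.48), ([0.5414, -0.283, 0.0186], 0.47)]
top winder_seat [([0.4795, 0.0853, 0.0637], 0.89), ([0.5325, 0.3058, -0.0003], 0.64)]
top winder_aperture [([0.5134, -0.0503, 0.0591], 0.8)]
top winder [([0.4965, 0.0118, -0.0017], 0.63)]
top stylus_mid [([0.7728, -0.1198, 0.0283], 0.55), ([0.4882, 0.3187, 0.0877], 0.54), ([0.5034, 0.2199, 0.0768], 0.42), ([0.3928, 0.3297, 0.1081], 0.4)]
top block [([0.5307, 0.3083, -0.0002], 0.56), ([0.5776, 0.3014, 0.0838], 0.55)]
top punch_ball [([0.5765, 0.3005, 0.0842], 0.38)]
top mug_mid [([0.7681, 0.1375, 0.0424], 0.64), ([0.5338, 0.309, 0.002], 0.33)]
top jar_mid [([0.7735, -0.1152, 0.0266], 0.54)]
```

View pics/side0.png

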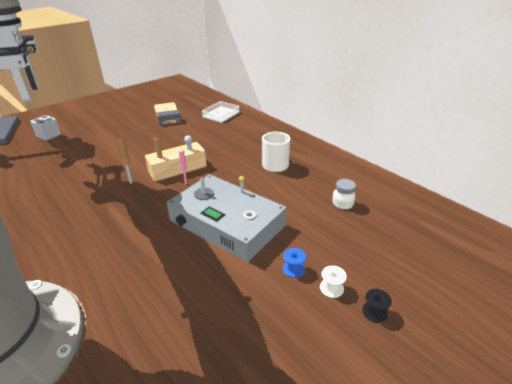

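View pics/top0.png

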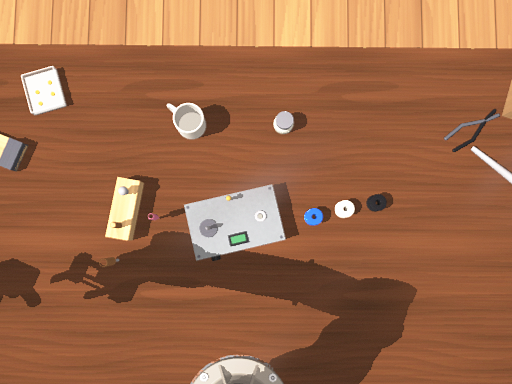

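The white spool is the middle one in the row, at side (333,282) and top (345,209). The right stylus is the short brown handle in the block, at side (158,150) and top (118,225). The longer brown one at side (126,155) and the pink one at (183,165) are decoys. Next I'll check the fused estimates with overlays of the known geometry.

```bash
cat > h.py <<'E'
from bench import *
import cv2,numpy as np
from scipy.spatial.transform import Rotation as R
def proj(c,P):
    m=imaging.camera_model(c);q=np.array(m['rotation'],float)
    Rm=q if q.shape==(3,3) else R.from_quat(q).as_matrix()
    p=(np.atleast_2d(P)-m['eye'])@Rm
    return np.c_[m['fx']*p[:,0]/p[:,2]+m['cx'],m['fy']*p[:,1]/p[:,2]+m['cy']]
def circ(x,y,z,d):
    a=np.linspace(0,2*np.pi,60);return np.c_[x+d/2*np.cos(a),y+d/2*np.sin(a),0*a+z]
def crop(img,c,ctr,w,h,s,shapes):
    u,v=proj(c,ctr)[0];u0,v0=int(u-w/2),int(v-h/2)
    o=cv2.resize(img[v0:v0+h,u0:u0+w],None,fx=s,fy=s,interpolation=cv2.INTER_CUBIC)
    for P,col in shapes:
        p=((proj(c,P)-[u0,v0]+.5)*s*8).astype(np.int32)
        cv2.polylines(o,[p.reshape(-1,1,2)],False,col,1,cv2.LINE_AA,3)
    return o
E
cat > ov.py <<'E'
from h import *
S=(.484,.0835);A=(.5155,-.053);SP=(.539,-.282);ST=(.489,.3175)
Y=(0,255,255);M=(255,0,255);G=(0,255,0)
win=[(circ(*S,.059,.048),Y),(np.array([[*S,.059],[*S,.105]]),M),(circ(*A,.059,.030),Y),(circ(*A,.059,.015),M)]
spo=[(circ(*SP,.04,.046),Y),(circ(*SP,.0,.046),M),(circ(*SP,.04,.014),G)]
sty=[(circ(*ST,.115,.016),Y),(circ(*ST,.055,.016),M),(np.array([[*ST,.055],[*ST,.115]]),G)]
for c in("top","side"):
    im=imaging.get_image(c);mid=(np.array([*S,.06])+[*A,.06])/2
    a=crop(im,c,mid,120,90,5,win)
    b=crop(im,c,[*SP,.02],40,45,5,spo);d=crop(im,c,[*ST,.08],40,45,5,sty)
    cv2.imwrite(f"pics/ov_{c}.png",np.hstack([a,np.vstack([b,d])]))
E
python3 ov.py
```

```text
(no output)
```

View pics/ov_top.png

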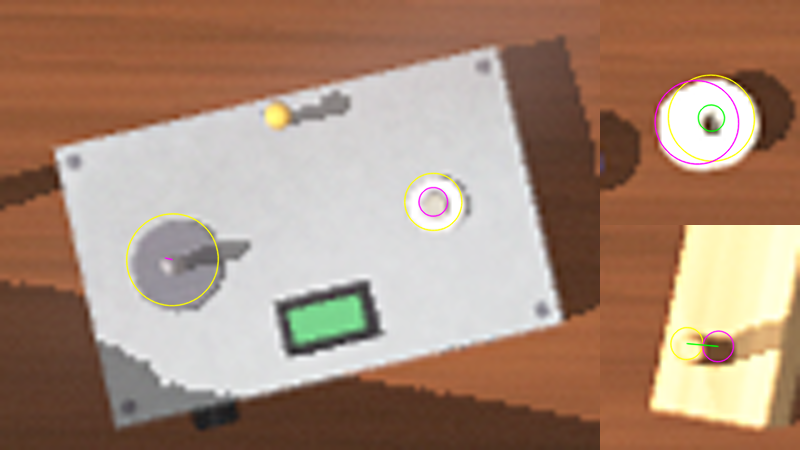

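View pics/ov_side.png

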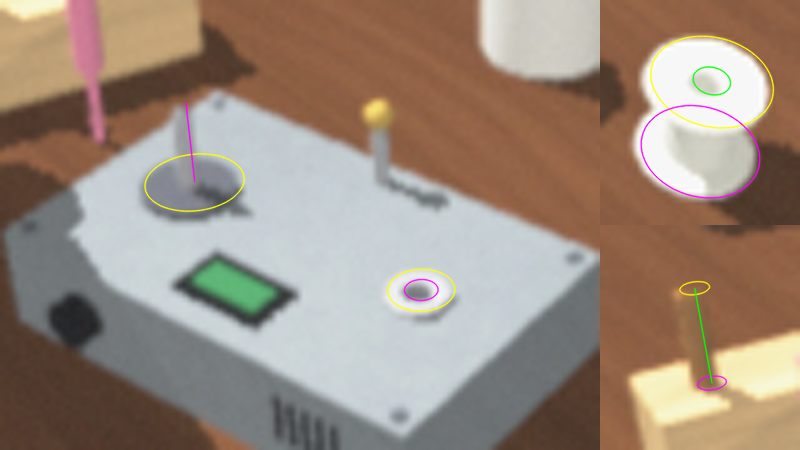

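```bash
cat > sol.py <<'E'
from h import *
def solve(p,z,dt,ds):
    A=[];b=[]
    P=np.array([*p,z])
    for c,d in(("top",dt),("side",ds)):
        J=np.array([(proj(c,P+e)-proj(c,P-e))[0]/2 for e in np.eye(3)[:2]*1e-3]).T # px/mm
        A.append(J);b.append(np.array(d)/5)
    A=np.vstack(A);b=np.hstack(b);x=np.linalg.lstsq(A,b,rcond=None)[0]
    return x.round(1),((b-A@x)*5).round(1)
print("seat",solve((.484,.0835),.08,(3,4),(-5,2)))
print("aper",solve((.5155,-.053),.059,(1,2),(0,0)))
print("spool",solve((.539,-.282),.02,(2.5,4),(-8,0)))
print("styl",solve((.489,.3175),.085,(4,3),(-10,1)))
E
python3 sol.py
```

```text
seat (array([-2.6, -0.9]), array([ 1.3, -1. , -1.5, -0.8]))
aper (array([-0.6, -0.4]), array([ 0.2,  0.9,  0.4, -1. ]))
spool (array([-2.5,  0.8]), array([ 3.9, -0.6, -2.1, -2. ]))
styl (array([-3.4, -0.8]), array([ 2.7, -3.7, -5.1, -1.4]))
```

```bash
cat > go.py <<'E'
import sys
from h import *
# usage: x y z yawdeg  (repeat)
s=sense();p=np.array(s['tcp_pos']);q=R.from_quat(s['eef_rot'])
print("t",round(s['t'],2),p.round(4),"yaw",np.degrees(np.arctan2(*q.as_matrix()[[1,0],0])).round(1),"z",q.as_matrix()[:,2].round(4),"F",np.round(s['wrist_force'],1),"op",round(s['opening'],3))
a=list(map(float,sys.argv[1:]))
for i in range(0,len(a),4):
    y=np.radians(a[i+3]);T=R.from_matrix(np.array([[np.cos(y),np.sin(y),0],[np.sin(y),-np.cos(y),0],[0,0,-1]]).T if 0 else np.c_[[np.cos(y),np.sin(y),0],[np.sin(y),-np.cos(y),0],[0,0,-1]])
    print((q.inv()*T).as_rotvec(degrees=True).round(2),(q.inv().apply(np.array(a[i:i+3])-p)*1000).round(1))
E
python3 go.py .5 .3 .22 40 .5365 -.2812 .12 13.9
```

```text
t 1.1 [0.2708 0.6183 0.2225] yaw 66.3 z [-0.e+00 -1.e-04 -1.e+00] F [-0.6  0.1 -0.2] op 1.003
[-0.    0.   26.34] [-199.6  337.6    2.5]
[ 0.    0.   52.44] [-717.3  604.3  102.5]
```

{"api": "arm_command", "payload": {"increments": [[0,0,26,-200,338,2,1],[0,0,26,-200,338,2,1],[0,0,26,-200,338,2,1],[0,0,26,-200,338,2,1],[0,0,26,-200,338,2,1],[0,0,26,-200,338,2,1],[0,0,26,-200,338,2,1],[0,0,26,-200,338,2,1]]}}

```text
t: 1.9
tcp_pos: [0.5015, 0.297, 0.2208]
eef_rot: [0.939, 0.344, 0.0, -0.0]
wrist_force: [0.0, -0.3, 0.1]
opening: 0.997
```

```bash
python3 go.py .5365 -.2812 .12 13.9
```

```text
t 1.9 [0.5015 0.297  0.2208] yaw 40.3 z [ 5.e-04  2.e-04 -1.e+00] F [ 0.  -0.3  0.1] op 0.997
[ 0.   -0.03 26.39] [-347.2  463.7  100.7]
```

{"api": "arm_command", "payload": {"increments": [[0,0,26.4,-347,464,60,1],[0,0,26.4,-347,464,60,1],[0,0,26.4,-347,464,60,1],[0,0,26.4,-347,464,60,1],[0,0,26.4,-347,464,60,1],[0,0,26.4,-347,464,60,1],[0,0,26.4,-347,464,60,1],[0,0,26.4,-347,464,100,1],[0,0,26.4,-347,464,100,1],[0,0,26.4,-347,464,100,1],[0,0,26.4,-347,464,100,1],[0,0,26.4,-347,464,100,1]]}}

```text
t: 3.1
tcp_pos: [0.5357, -0.2817, 0.1198]
eef_rot: [0.993, 0.121, -0.0, 0.0]
wrist_force: [0.7, -0.4, 0.3]
opening: 0.996
```

```bash
python3 go.py .5365 -.2812 .12 13.9 .5365 -.2812 .0205 13.9
```

```text
t 3.1 [ 0.5357 -0.2817  0.1198] yaw 13.9 z [-1.e-04 -5.e-04 -1.e+00] F [ 0.7 -0.4  0.3] op 0.996
[ 0.03  0.01 -0.01] [ 0.9 -0.2 -0.2]
[ 0.03  0.01 -0.01] [ 0.9 -0.3 99.3]
```

{"api": "arm_command", "payload": {"increments": [[0,0,0,1,0,40,1],[0,0,0,1,0,70,1],[0,0,0,1,0,90,1],[0,0,0,1,0,99,1],[0,0,0,1,0,99,1],[0,0,0,1,0,99,0.2],[0,0,0,1,0,99,0.2],[0,0,0,1,0,99,0.2],[0,0,0,1,0,99,0.2],[0,0,0,1,0,99,0.2],[0,0,0,1,0,99,0.2],[0,0,0,1,0,99,0.2]], "squeeze": 15}}

```text
t: 4.3
tcp_pos: [0.5371, -0.2786, 0.0216]
eef_rot: [0.993, 0.121, 0.0, 0.0]
wrist_force: [0.0, 0.1, 1.9]
opening: 0.48
```

```bash
python3 go.py .5365 -.2812 .15 13.9
```

```text
t 4.3 [ 0.5371 -0.2786  0.0216] yaw 13.9 z [ 1.e-04 -1.e-04 -1.e+00] F [0.  0.1 1.9] op 0.48
[ 0.   -0.    0.04] [  -1.2    2.4 -128.4]
```

{"api": "arm_command", "payload": {"increments": [[0,0,0,0,0,-30,0.2],[0,0,0,0,0,-70,0.2],[0,0,0,0,0,-110,0.2],[0,0,0,0,0,-130,0.2],[0,0,0,0,0,-130,0.2]]}}

```text
t: 4.8
tcp_pos: [0.5383, -0.2793, 0.1543]
eef_rot: [0.993, 0.121, 0.002, 0.001]
wrist_force: [0.3, -0.5, -1.4]
opening: 0.477
```

```bash
python3 go.py .4814 .0826 .15 13.9
python3 - <<'E'
from h import *
s=sense();x,y,z=s['tcp_pos'];g=z-.0011
c="side";im=imaging.get_image(c)
Y=(0,255,255);M=(255,0,255)
# spool centre was ~0.0205-? : spool bottom at z_tcp-0.0205..0.0216
b=z-.0213
a=crop(im,c,[x,y,b+.02],60,60,8,[(circ(x,y,b,.046),M),(circ(x,y,b+.04,.046),Y)])
im=imaging.get_image("top")
d=crop(im,"top",[x,y,b+.02],30,60,8,[(circ(x,y,b,.046),M),(circ(x,y,b+.04,.046),Y)])
cv2.imwrite("pics/held.png",np.hstack([a,d]))
for c in("side","top"):
  print(c,[(np.round(d['point'],4).tolist(),round(d['conf'],2)) for d in pinpoint(c,"spool_mid")])
E
```

```text
t 4.8 [ 0.5383 -0.2793  0.1543] yaw 13.9 z [ 0.0043 -0.0011 -1.    ] F [ 0.3 -0.5 -1.4] op 0.477
[ 0.12 -0.23  0.04] [  31.9 -364.9    3.7]
side [([0.5402, -0.2795, 0.1504], 0.96), ([0.5151, -0.1986, 0.0173], 0.95), ([0.557, -0.3688, 0.0187], 0.94), ([0.573, 0.3017, 0.0828], 0.63)]
top [([0.515, -0.1997, 0.0222], 0.82), ([0.5393, -0.2828, 0.1484], 0.46)]
```

View pics/held.png

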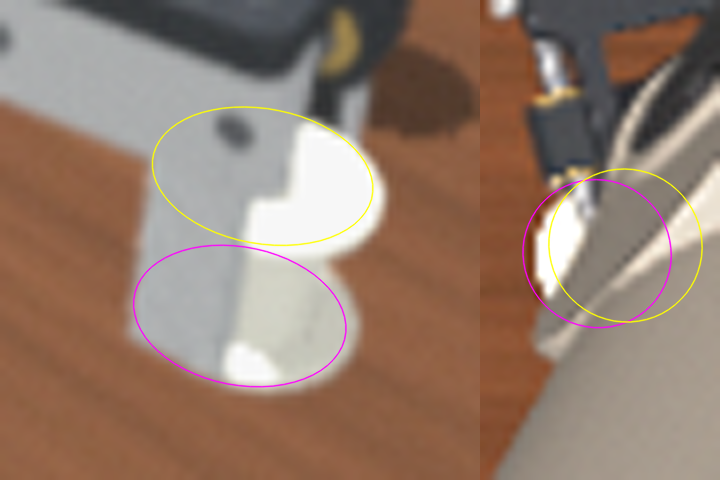

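{"api": "arm_command", "payload": {"increments": [[0.1,-0.2,0,31,-368,0,0.2],[0.1,-0.2,0,31,-368,0,0.2],[0.1,-0.2,0,31,-368,0,0.2],[0.1,-0.2,0,31,-368,0,0.2],[0.1,-0.2,0,31,-368,0,0.2],[0.1,-0.2,0,31,-368,0,0.2],[0.1,-0.2,0,31,-368,0,0.2],[0.1,-0.2,0,31,-368,0,0.2],[0.1,-0.2,0,31,-368,0,0.2],[0.1,-0.2,0,31,-368,0,0.2],[0.1,-0.2,0,31,-368,0,0.2]]}}

```text
t: 6.1
tcp_pos: [0.4783, 0.0848, 0.151]
eef_rot: [0.993, 0.121, -0.002, -0.0]
wrist_force: [-0.2, -0.6, -0.1]
opening: 0.477
```

```bash
python3 go.py .4807 .0855 .135 13.9 .4807 .0855 .082 13.9
python3 - <<'E'
from h import *
for c in("side","top"):
  im=imaging.get_image(c)
  for n in("spool_mid","winder_seat"):
    print(c,n,[(np.round(d['point'],4).tolist(),round(d['conf'],2)) for d in pinpoint(c,n)])
  if c=="side":
    x,y,S=.4807,.0855,(.4814,.0826)
    z=sense()['tcp_pos'][2]-.0213
    a=crop(im,c,[*S,.11],70,80,7,[(circ(*S,z,.046),(255,0,255)),(circ(*S,z+.04,.046),(0,255,255)),(np.array([[*S,.059],[*S,.105]]),(0,255,0))])
    cv2.imwrite("pics/over.png",a)
E
```

```text
t 6.1 [0.4783 0.0848 0.151 ] yaw 13.9 z [-4.6e-03  1.0e-04 -1.0e+00] F [-0.2 -0.6 -0.1] op 0.477
[-0.07  0.25 -0.04] [ 2.5 -0.1 16. ]
[-0.07  0.25 -0.04] [ 2.8 -0.1 69. ]
side spool_mid [([0.4802, 0.0861, 0.1485], 0.66), ([0.5185, -0.2004, 0.0154], 0.65), ([0.5541, -0.3671, 0.0187], 0.56)]
side winder_seat [([0.4842, 0.0804, 0.0583], 0.58)]
top spool_mid [([0.5161, -0.1963, 0.019], 0.47), ([0.4964, 0.016, 0.0002], 0.36)]
top winder_seat [([0.4791, 0.0835, 0.0599], 0.9), ([0.5149, -0.0543, 0.0581], 0.38)]
```

View pics/over.png

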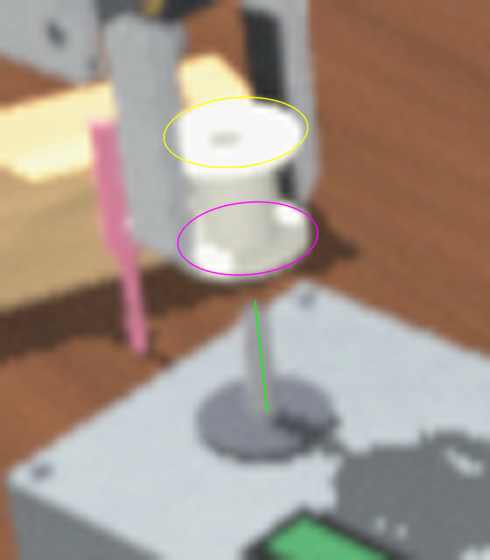

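The picture shows the spool (centre about (245,240)) held upright above the spindle, whose tip is at (257,302). It lines up with the overlay to within about 1 mm, plus the 2.5 mm x lag the TCP reading shows. I'll correct that lag and descend to just above the tip first.

{"api": "arm_command", "payload": {"increments": [[0,0.2,0,2.5,0,8,0.2],[0,0.2,0,2.5,0,16,0.2],[0,0.2,0,2.5,0,16,0.2],[0,0.2,0,2.5,0,16,0.2]]}}

```text
t: 6.8
tcp_pos: [0.4806, 0.0865, 0.1351]
eef_rot: [0.993, 0.121, -0.001, -0.001]
wrist_force: [-0.5, -0.3, -1.6]
opening: 0.48
```

```bash
python3 go.py .4807 .0855 .135 13.9 .4807 .0855 .081 13.9
```

```text
t 6.8 [0.4806 0.0865 0.1351] yaw 13.9 z [-0.0013  0.0011 -1.    ] F [-0.5 -0.3 -1.6] op 0.48
[-0.08  0.06  0.04] [-0.1  1.   0.1]
[-0.08  0.06  0.04] [-0.   1.1 54.1]
```

{"api": "arm_command", "payload": {"increments": [[0,0,0,0,1,6,0.2],[0,0,0,0,1,12,0.2],[0,0,0,0,1,18,0.2],[0,0,0,0,1,24,0.2],[0,0,0,0,1,24,0.2]]}}

```text
t: 7.3
tcp_pos: [0.4806, 0.0855, 0.1106]
eef_rot: [0.993, 0.121, -0.001, -0.001]
wrist_force: [0.0, 0.3, -0.5]
opening: 0.478
```

```bash
python3 go.py .4807 .0855 .081 13.9
```

```text
t 7.3 [0.4806 0.0855 0.1106] yaw 13.9 z [-0.0017  0.001  -1.    ] F [ 0.   0.3 -0.5] op 0.478
[-0.08  0.08  0.04] [ 0.2  0.1 29.6]
```

{"api": "arm_command", "payload": {"increments": [[0,0,0,0,0,8,0.2],[0,0,0,0,0,16,0.2],[0,0,0,0,0,22,0.2],[0,0,0,0,0,27,0.2],[0,0,0,0,0,29,0.2],[0,0,0,0,0,29,0.2]]}}

```text
t: 7.9
tcp_pos: [0.4809, 0.0856, 0.0822]
eef_rot: [0.993, 0.121, -0.0, -0.001]
wrist_force: [-0.3, -0.3, -1.1]
opening: 0.484
```

```bash
python3 go.py .4807 .0855 .081 13.9
```

```text
t 7.9 [0.4809 0.0856 0.0822] yaw 13.9 z [-9.0e-04  1.4e-03 -1.0e+00] F [-0.3 -0.3 -1.1] op 0.484
[-0.09  0.03  0.04] [-0.2  0.1  1.2]
```

{"api": "arm_command", "payload": {"increments": [[0,0,0,0,0,2,0.2],[0,0,0,0,0,2,0.2],[0,0,0,0,0,2,0.8],[0,0,0,0,0,2,0.8],[0,0,0,0,0,2,0.8],[0,0,0,0,0,2,0.8],[0,0,0,0,0,-30,0.8],[0,0,0,0,0,-70,0.8],[0,0,0,0,0,-110,0.8],[0,0,0,0,0,-120,0.8],[0,0,0,0,0,-120,0.8]]}}

```text
t: 9.0
tcp_pos: [0.4818, 0.086, 0.2038]
eef_rot: [0.993, 0.122, 0.001, -0.002]
wrist_force: [-0.1, 0.1, 0.0]
opening: 0.8
```

```bash
python3 go.py .486 .3167 .2 13.9
python3 - <<'E'
from h import *
for c in("side","top"):
  im=imaging.get_image(c)
  for n in("spool_mid",'stylus_mid'):
    print(c,n,[(np.round(d['point'],4).tolist(),round(d['conf'],2)) for d in pinpoint(c,n)])
  if c=="side":
    S=(.4814,.0826);T=(.486,.3167);z=.059
    a=crop(im,c,[*S,.08],60,60,8,[(circ(*S,z,.046),(255,0,255)),(circ(*S,z+.04,.046),(0,255,255))])
    b=crop(im,c,[*T,.08],40,60,8,[(circ(*T,.115,.016),(0,255,255)),(circ(*T,.055,.016),(255,0,255))])
    cv2.imwrite("pics/seated.png",np.hstack([a,b]))
E
```

```text
t 9.0 [0.4818 0.086  0.2038] yaw 14.0 z [ 0.0022  0.0035 -1.    ] F [-0.1  0.1  0. ] op 0.8
[-0.17 -0.17  0.07] [  59.7 -222.8    4.6]
side spool_mid [([0.4818, 0.086, 0.0809], 0.66), ([0.554, -0.3696, 0.017], 0.63), ([0.515, -0.1996, 0.0205], 0.62)]
side stylus_mid [([0.3947, 0.3316, 0.0999], 0.83), ([0.484, 0.3163, 0.0857], 0.51), ([0.508, 0.2204, 0.076], 0.41)]
top spool_mid [([0.5152, -0.2001, 0.0225], 0.75), ([0.554, -0.3764, 0.0186], 0.71), ([0.7718, 0.137, 0.0433], 0.19)]
top stylus_mid [([0.3914, 0.3322, 0.1059], 0.54), ([0.484, 0.3197, 0.0868], 0.48)]
```

View pics/seated.png

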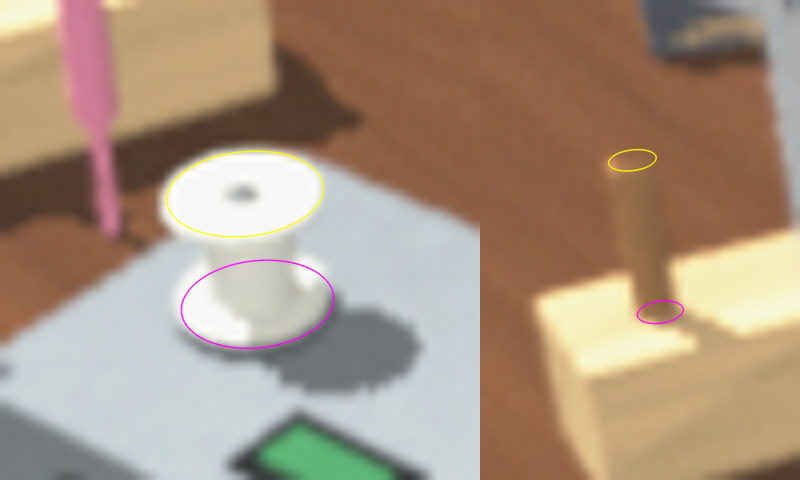

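The spool is seated: its flanges match the overlay at (245,194) and (257,304), and the spindle tip shows in the bore at (240,192). The stylus in the block at (645,240) also agrees with its estimate. Now the stylus.

{"api": "arm_command", "payload": {"increments": [[-0.2,-0.2,0,59.5,-224,4,0.6],[-0.2,-0.2,0,59.5,-224,4,0.6],[-0.2,-0.2,0,59.5,-224,4,0.6],[-0.2,-0.2,0,59.5,-224,4,0.6],[-0.2,-0.2,0,59.5,-224,4,0.6],[-0.2,-0.2,0,59.5,-224,4,0.6],[-0.2,-0.2,0,59.5,-224,4,0.6],[-0.2,-0.2,0,59.5,-224,4,0.6],[-0.2,-0.2,0,59.5,-224,4,0.6],[-0.2,-0.2,0,59.5,-224,4,0.6]]}}

```text
t: 10.3
tcp_pos: [0.4851, 0.3164, 0.199]
eef_rot: [0.993, 0.121, -0.002, 0.001]
wrist_force: [0.2, -0.7, 0.1]
opening: 0.602
```

```bash
python3 go.py .486 .3175 .087 13.9
```

```text
t 10.3 [0.4851 0.3164 0.199 ] yaw 13.9 z [-0.0029 -0.0024 -1.    ] F [ 0.2 -0.7  0.1] op 0.602
[ 0.09  0.19 -0.03] [  1.5  -1.1 112. ]
```

{"api": "arm_command", "payload": {"increments": [[0.1,0.2,0,1.5,-1,40,0.6],[0.1,0.2,0,1.5,-1,80,0.6],[0.1,0.2,0,1.5,-1,104,0.6],[0.1,0.2,0,1.5,-1,112,0.6],[0.1,0.2,0,1.5,-1,112,0.6],[0.1,0.2,0,1.5,-1,112,0.05],[0.1,0.2,0,1.5,-1,112,0.05],[0.1,0.2,0,1.5,-1,112,0.05],[0.1,0.2,0,1.5,-1,112,0.05],[0.1,0.2,0,1.5,-1,112,0.05],[0.1,0.2,0,1.5,-1,112,0.05],[0.1,0.2,0,1.5,-1,112,0.05]], "squeeze": 35}}

```text
t: 11.5
tcp_pos: [0.4858, 0.3185, 0.0871]
eef_rot: [0.993, 0.121, 0.0, -0.0]
wrist_force: [-1.1, -1.3, 5.2]
opening: 0.163
```

```bash
python3 go.py .486 .3175 .19 13.9
```

```text
t 11.5 [0.4858 0.3185 0.0871] yaw 13.9 z [ 1.e-04  2.e-04 -1.e+00] F [-1.1 -1.3  5.2] op 0.163
[-0.01 -0.01  0.05] [  -0.     1.  -102.9]
```

{"api": "arm_command", "payload": {"increments": [[0,0,0,0,0,-30,0.05],[0,0,0,0,0,-70,0.05],[0,0,0,0,0,-110,0.05],[0,0,0,0,0,-125,0.05],[0,0,0,0,0,-125,0.05],[0,0,0,0,0,-125,0.05]]}}

```text
t: 12.1
tcp_pos: [0.4853, 0.3183, 0.211]
eef_rot: [0.993, 0.122, -0.0, 0.0]
wrist_force: [0.3, -0.2, -1.1]
opening: 0.165
```

```bash
python3 go.py .515 -.0534 .212 13.9
cat > see.py <<'E'
import sys
from h import *
s=sense();p=np.array(s['tcp_pos']);q=R.from_quat(s['eef_rot']);ax=q.as_matrix()[:,2]
# handle centre 2 mm above TCP; tip 80 mm ahead
tip=p+.080*ax;bot=p+.032*ax
A=np.array([.515,-.0534,.059]);o=[]
for c in("side","top"):
    im=imaging.get_image(c)
    sh=[(np.array([tip,p]),(0,255,255)),(circ(*bot,.016),(255,0,255)),(circ(*A,.015),(0,255,0))]
    o.append(crop(im,c,tip+[0,0,.02],60,70,6,sh))
    for n in("stylus_tip","stylus_mid"):
        print(c,n,[(np.round(d['point']-tip,4).tolist(),round(d['conf'],2)) for d in pinpoint(c,n) if np.linalg.norm(np.array(d['point'])-tip)<.12])
print("tip",tip.round(4))
cv2.imwrite(sys.argv[1],np.hstack(o))
E
python3 see.py pics/sty1.png
```

```text
t 12.1 [0.4853 0.3183 0.211 ] yaw 14.0 z [-7.e-04 -3.e-04 -1.e+00] F [ 0.3 -0.2 -1.1] op 0.165
[0.01 0.04 0.06] [-60.8 367.9  -0.9]
side stylus_tip [([-0.0036, -0.0017, -0.0001], 0.44)]
side stylus_mid [([-0.0909, 0.0132, -0.0306], 0.69), ([0.0215, -0.0986, -0.0533], 0.55), ([-0.0003, -0.0022, 0.0792], 0.48)]
top stylus_tip [([0.004, -0.0049, -0.0015], 0.45)]
top stylus_mid [([-0.0903, 0.0143, -0.024], 0.65), ([0.023, -0.0964, -0.056], 0.54), ([-0.0006, 0.001, 0.082], 0.41)]
tip [0.4852 0.3182 0.131 ]
```

View pics/sty1.png

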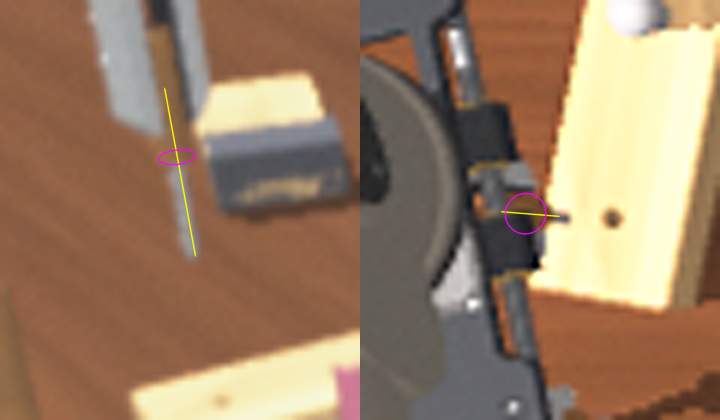

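The stylus is held straight, with its tip at (192,255) in the side crop. It sits about 2 mm toward -y of the nominal line, and the networks agree. I'll move it over the hole with that offset.

{"api": "arm_command", "payload": {"increments": [[0,0,0,-60,366,0,0.05],[0,0,0,-60,366,0,0.05],[0,0,0,-60,366,0,0.05],[0,0,0,-60,366,0,0.05],[0,0,0,-60,366,0,0.05],[0,0,0,-60,366,0,0.05],[0,0,0,-60,366,0,0.05],[0,0,0,-60,366,0,0.05],[0,0,0,-60,366,0,0.05],[0,0,0,-60,366,0,0.05],[0,0,0,-60,366,0,0.05],[0,0,0,-60,366,0,0.05]]}}

```text
t: 13.6
tcp_pos: [0.5157, -0.0501, 0.2117]
eef_rot: [0.992, 0.122, -0.0, -0.0]
wrist_force: [-0.0, 0.8, -0.4]
opening: 0.165
```

```bash
python3 go.py .5155 -.0514 .15 13.9
```

```text
t 13.6 [ 0.5157 -0.0501  0.2117] yaw 14.1 z [-2.e-04  1.e-04 -1.e+00] F [-0.   0.8 -0.4] op 0.165
[-0.01  0.01  0.16] [-0.6  1.3 61.7]
```

Go down until the tip is about 8 mm above the mouth, then look.

{"api": "arm_command", "payload": {"increments": [[0,0,0,-0.5,1.3,30,0.05],[0,0,0,-0.5,1.3,52,0.05],[0,0,0,-0.5,1.3,64,0.05],[0,0,0,-0.5,1.3,64,0.05],[0,0,0,-0.5,1.3,64,0.05]]}}

```text
t: 14.1
tcp_pos: [0.5159, -0.0525, 0.1484]
eef_rot: [0.993, 0.122, 0.0, 0.0]
wrist_force: [-0.5, 0.6, -0.6]
opening: 0.167
```

```bash
python3 go.py .5155 -.0514 .135 13.9;python3 see.py pics/sty2.png
```

```text
t 14.1 [ 0.5159 -0.0525  0.1484] yaw 14.0 z [ 2.e-04 -2.e-04 -1.e+00] F [-0.5  0.6 -0.6] op 0.167
[ 0.01 -0.01  0.06] [-0.1 -1.2 13.4]
side stylus_tip [([-0.0007, -0.0006, -0.0025], 0.46)]
side stylus_mid [([-0.0001, -0.0061, 0.0791], 0.7)]
top stylus_tip []
top stylus_mid []
tip [ 0.5159 -0.0525  0.0684]
```

View pics/sty2.png

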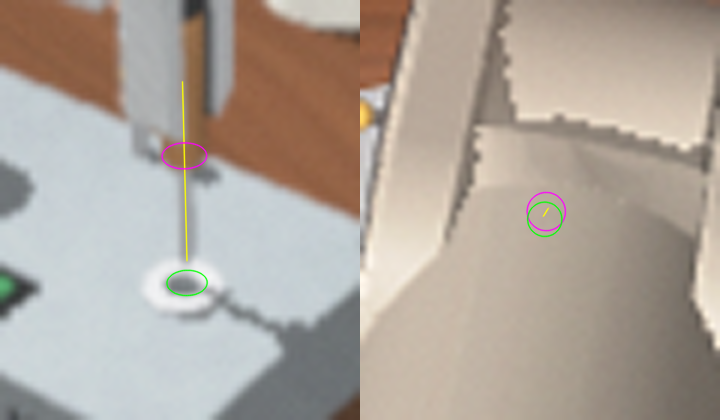

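The side crop shows the shaft tip at (188,262) and the hole centre at (184,284), so it is about 1.5 mm to the right. The planned +1.2 mm y shift covers that. Inserting in steps and watching the force.

{"api": "arm_command", "payload": {"increments": [[0,0,0,-0.3,-1.3,4,0.05],[0,0,0,-0.3,-1.3,10,0.05],[0,0,0,-0.3,-1.3,16,0.05],[0,0,0,-0.3,-1.3,22,0.05],[0,0,0,-0.3,-1.3,22,0.05],[0,0,0,-0.3,-1.3,22,0.05]], "squeeze": 45}}

```text
t: 15.0
tcp_pos: [0.5148, -0.0517, 0.1256]
eef_rot: [0.993, 0.121, -0.0, 0.0]
wrist_force: [0.4, 0.1, -0.5]
opening: 0.162
```

```bash
python3 go.py .5155 -.0514 .111 13.9
```

```text
t 15.0 [ 0.5148 -0.0517  0.1256] yaw 13.9 z [-6.e-04 -3.e-04 -1.e+00] F [ 0.4  0.1 -0.5] op 0.162
[0.01 0.04 0.03] [ 0.8 -0.1 14.6]
```

{"api": "arm_command", "payload": {"increments": [[0,0,0,0.5,0,4,0.05],[0,0,0,0.5,0,8,0.05],[0,0,0,0.5,0,11,0.05],[0,0,0,0.5,0,13,0.05],[0,0,0,0.5,0,13,0.05],[0,0,0,0.5,0,13,0.05]]}}

```text
t: 15.6
tcp_pos: [0.5155, -0.0514, 0.113]
eef_rot: [0.993, 0.121, 0.0, 0.0]
wrist_force: [-0.0, 1.2, 2.9]
opening: 0.162
```

```bash
python3 go.py .5155 -.0514 .111 13.9; python3 -c "
from bench import *
import numpy as np
for i in range(5):
    imaging.get_image('side');s=sense();print(np.round(s['tcp_pos'],4),np.round(s['wrist_force'],2))"
```

```text
t 15.6 [ 0.5155 -0.0514  0.113 ] yaw 13.9 z [ 2.e-04 -0.e+00 -1.e+00] F [-0.   1.2  2.9] op 0.162
[ 0.   -0.01  0.05] [-0. -0.  2.]
[ 0.5156 -0.0514  0.113 ] [0.74 0.74 2.3 ]
[ 0.5155 -0.0514  0.113 ] [ 0.3  -0.18  2.57]
[ 0.5155 -0.0514  0.113 ] [0.76 0.03 1.88]
[ 0.5155 -0.0514  0.113 ] [-0.17 -0.34  2.16]
[ 0.5155 -0.0514  0.113 ] [1.25 0.1  2.22]
```

{"api": "arm_command", "payload": {"increments": [[0,0,0,0,0,1,0.05],[0,0,0,0,0,2,0.05],[0,0,0,0,0,3,0.05],[0,0,0,0,0,3,0.05],[0,0,0,0,0,3,0.05]]}}

```text
t: 16.35
tcp_pos: [0.5158, -0.0515, 0.1104]
eef_rot: [0.993, 0.121, 0.0, -0.0]
wrist_force: [-2.0, -0.4, 15.2]
opening: 0.162
```

```bash
cat > f.py <<'E'
from bench import *
import numpy as np
a=[]
for i in range(8):
    imaging.get_image('side');s=sense();a.append([*s['tcp_pos'],*s['wrist_force']])
print(s['t'],np.mean(a,0).round(4),np.std(a,0).round(3),s['opening'])
E
python3 f.py
```

```text
16.75 [ 0.5158 -0.0515  0.1104 -2.2045  0.4101 15.7994] [0.    0.    0.    0.58  0.337 0.481] 0.1673565686163228
```

Force jumped from 2–3 N to 16 N at TCP z 0.1104, against about 0.111 predicted for a full press, so the button is at its stop. One last look before handing in.

Run:
```python
from h import *
im=imaging.get_image("side")
S=(.4814,.0826)
cv2.imwrite("pics/end.png",cv2.resize(im[110:290,100:370],None,fx=2.9,fy=2.9,interpolation=cv2.INTER_CUBIC))
for n in("spool_mid","stylus_tip","stylus_mid","punch_ball","mug_mid","jar_mid"):
    print(n,[(np.round(d['point'],4).tolist(),round(d['conf'],2)) for d in pinpoint("side",n)])
```

```text
spool_mid [([0.5146, -0.1996, 0.0194], 0.71), ([0.5561, -0.3678, 0.0186], 0.6)]
stylus_tip [([0.507, 0.2225, 0.001], 0.64), ([0.3971, 0.3334, -0.0041], 0.59)]
stylus_mid [([0.5136, -0.0556, 0.1067], 0.67), ([0.5084, 0.2229, 0.0796], 0.61), ([0.3947, 0.3346, 0.0994], 0.57)]
punch_ball [([0.5762, 0.3002, 0.0813], 0.47)]
mug_mid [([0.7664, 0.1352, 0.0452], 0.72)]
jar_mid [([0.7742, -0.1205, 0.0321], 0.78)]
```

View pics/end.png

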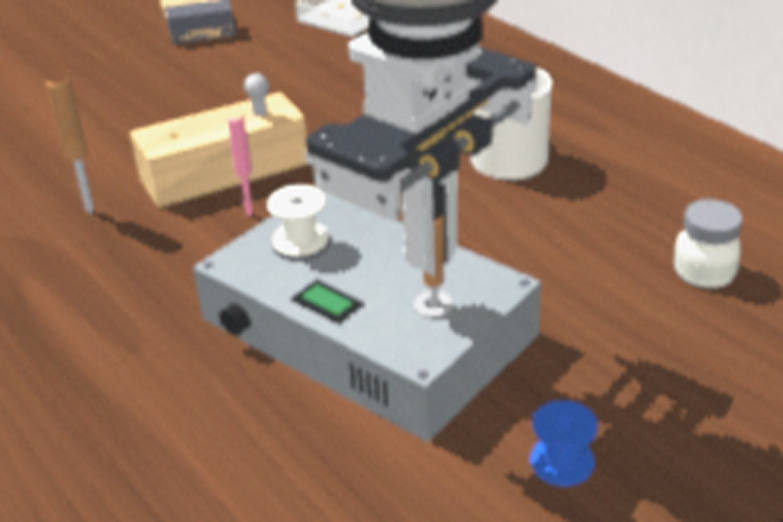

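The white spool stands on the seat at (298,220), and the gripped stylus goes down into the hole at (433,300). The punch, mug and jar haven't moved. Handing in.

```bash
python3 -c "
from bench import job;print(job.close_job())"; python3 f.py 2>&1 | tail -1
```

```text
the job is handed in; nothing more can be done
None
the job is handed in; nothing more can be done
```

I set the white spool upright on the winder's seat and let go of it. Then I took the short brown stylus from the block and pushed the reset button down through the hole. I handed the job in at about 17 s, still gripping the stylus and holding the button down.

**Button:** the wrist force rose from about 2.2 N to 15.8 N at TCP z = 0.1104 m, against about 0.111 m predicted for a full press. The button travel can't be read directly, so "fully down" comes from that force and height.

**Spool:** in the side view it matches the expected seated position, and the spindle tip shows in its bore. After release the network put its centre at (0.482, 0.086, 0.081), about 3 mm in y from my seat estimate, which is within its 4 mm accuracy. In the last picture the network did not report the seated spool, but it is plainly visible on the seat.

**Stylus:** in the last picture it stands in the hole, gripped with a 45 N setting. The network placed its handle about 3 to 4 mm below where the TCP implied. That is within its error, but I did not check it further.

**Bystanders:** the punch, mug and jar read within about 4 mm of where they started.

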